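# Slide a thin porcelain tile over the board edge and rack it

## Robot

A 6-joint arm with a two-finger parallel gripper is mounted at the origin on the work surface. World frame = base frame: x ahead of the robot, y to its left, z up, the work surface at z = 0. Lengths are in m, angles in rad, forces in N, time in s.
With the tool pointing down it reaches from about 0.35 to 0.85 m from the base axis. Payload 8.1 kg.
Tool frame: the origin (TCP) lies at the very end of the fingers, on their centre line; the grasp point (between the pads) lies 19 mm behind it; x points along the fingers, y is the direction in which the jaws open and shut, and the axes are right-handed (so a half turn about x gives the same grasp; the last joint's range is limited). The gripper opens to 93 mm and grips with 3 to 60 N. Pads are 15 mm wide; open, the fingers measure 128 mm over their backs; the gripper's body (75 mm by 188 mm) begins 65 mm behind the grasp point.
Start: joints at [-1.268, 0.13, 1.488, -0, 1.523, -0.085], TCP at [0.227, -0.555, 0.219] pointing down, gripper open.
Joint ranges: [-2.96, 2.96], [-0.89, 2.26], [0.02, 2.5], [-1.34, 4.48], [0, 2.73], [-2.66, 2.66]. Speed limits (rad/s): [2.39, 2.39, 2.79, 3.14, 3.14, 3.14].

## Interface

Orientations are given as a rotation vector (axis times angle).
In Python, from plant import * gives the robot as it stands. The module is installed in compiled form; this text tells all that it offers.
- The arm moves only by the tool apply_moves, never from a script. Its argument "series" is a list of rows, each an object with "jaw": the gripper's target within -1 to 1 (shut at 1, half-way at 0, fully open at -1); "linear": the shift along the tool's x, y, z normalised to -1 to 1, where 1 is 0.6 m, a list of three; "roll": the turn about the tool's x normalised to -1 to 1, where 1 is 30 degrees. A call has 1 to 20 rows; each row is the pose to reach, as a shift and turn from the pose measured when the call began, along the tool's axes at that moment; what a row does not reach only later rows make up. A row lasts 1/8 s, in which the tool goes at most 62.5 mm and 10.7 degrees, less where a joint would pass 70% of its speed; a pose out of reach is approached as far as the arm can. A call with a number of a shift or a turn outside -1 to 1 is refused whole. A call with a gripper value outside its range is refused whole. The fingers move at their own pace and stop on an object; "force" is the grip in N (left out, the last holds). Time passes only in rows, so rows that repeat a pose let the fingers close. It gives the time, the measured TCP pose, the force and the opening at its end, in the units of the state.
- read_state(): the state, without advancing time (a new reading comes with each control period).
- read_camera(name): name is "scene" or "top" or "wrist"; returns a dict with "pixels" (480x640x3 uint8, blue, green, red), "intrinsics" (3x3 intrinsics, pixels), "D" ([k1, k2, p1, p2, k3] as OpenCV has them; the pictures are not rectified), "rvec" (rotation vector, rad) and "tvec" (3), from world to camera coordinates, as OpenCV has them; the wrist camera has in their place "tool_from_camera" (4x4, takes a point from camera to tool coordinates, whose origin is the TCP and whose axes are the tool frame's). Camera axes: x right, y down, z forward; pixel columns grow to the right and rows downward; lengths in m; the calibration is good to about 2 mm. A picture is of the moment at which its call begins: read the wrist's pose just before it. There is no depth.
- close_job(): hands the job in, once; it reports no verdict.
The state is a dict: "t": time; "q": joint angles; "dq": joint speeds; "joint_torque": joint torques, N m; "tool_pos": TCP position; "orientation": TCP orientation; "force": force on the tool from outside, world axes, zero at the start; "wrist_torque": the same for the moment, N m; "opening": finger opening in m.
Only numpy, scipy, OpenCV 4.12 (cv2) and the standard library are available. Lean on these libraries where they do the work, as an engineer would, in place of code of your own. Each camera call takes 0.05 s, during which the arm holds its last target. There are 200 camera calls.

## Task

The thin porcelain tile lies flat on the raised bench board, too thin to pick up there: keep it down on the board and slide it until one end sticks out about 3 cm over the board's right-hand edge (the robot's right). Then pick it up by that end and slide it into the empty top slot of the tile rack, fully home against the back stop. The tile is brittle, so press and push gently throughout, and leave the other tiles, the jar and the bottle where they are.

Things in the scene. Friction and masses are not known exactly. Their poses are not given: they have to be found in the camera images.
- tile: loose white porcelain tile, 56 (its x) x 120 (its y) x 3 mm, 30 to 70 g, glazed, friction on the board about 0.35. Origin: centre of its underside. It starts flat on the board, its y axis within 0.3 rad of the board's y. It cracks if pressed on the board or pushed against the rack with over 15 N; 3 to 8 N of pressing is enough to drag it with the fingertips.
- board: raised bench board, fixed: a beech slab 300 (x) x 280 (y) x 30 mm on two battens, its top 65 mm above the bench. Origin on the bench under its centre; at yaw 0 its x points away from the robot and its y to the left.
- board_edge (a point): the middle of the board's right-hand edge (its -y side), on the top surface, 140 mm from the board's centre; axes as the board's. Beyond it (-y) there is free space down to the bench, 65 mm below.
- rack: plywood tile rack, fixed, 98 deep (x), 74 wide (y), 86 mm high; side walls 62 mm apart inside. Origin on the bench under its centre, x from the open front (facing the robot at yaw 0) to the back. Three levels: tiles lie on runners, tops 34, 52, 70 mm up, 10 mm clear height each; the lower two are taken. A back post 90 mm in from the front stops the tiles, so at home they stick out 30 mm.
- slot_mouth (a point): middle of the mouth of the empty top slot: in the plane of the rack's front, at runner-top height (70 mm above the bench). Axes as the rack's. Roof rails start 10 mm higher; the rack's top is 16 mm higher. A tile at home has its centre 30 mm in (x) from here, its length along x.
- tile_low: a like tile, loose, at home on the rack's lowest level; leave it. Origin at the centre of its underside.
- tile_mid: a like tile, loose, at home on the rack's middle level; leave it. Origin at the centre of its underside.
- jar: a jar with a wooden cap, 48 mm across and 55 mm high, standing on the board's far left corner; leave it. Origin at the centre of its foot.
- bottle: a bottle 48 mm across and 110 mm high standing on the bench to the right of the rack; leave it. Origin at the centre of its foot.
Not all that is in view belongs to the job. What is shaped like the tile but yellow is not meant.

How it is judged:
By the outcome, as a careful person would: the job done as asked, in the order asked, and still so for the second after the job is handed in, with the robot touching nothing.
It also fails if it takes over 72 s, if anything falls off the work surface, if the arm or the gripper's body presses on something with over 40 N, if the wrist force passes 120 N, or if a joint passes its speed limit or range.

## Working session

There is one attempt and no reset: what is moved stays moved. The work goes in short steps, Python scripts to look and compute and a tool call to move; the robot and the scene stay as the last step left them, time stands still between calls to the robot, and variables do not carry over. Pictures are saved under pics/ and viewed, about 8 in all and at most 12, crops included, and the job is handed in when it is done.

Besides the shell and the picture viewer there is one more tool, called after "Call:" as name(argument=value, ...), one argument or row to a line, values as JSON. apply_moves: Moves the arm, as the interface text tells. Its arguments: {"type":"object","properties":{"series":{"type":"array"},"force":{"type":"number"}},"required":["series"]}

```bash
mkdir -p pics; cat > h.py <<'E'
from plant import *
import numpy as np, cv2
from scipy.spatial.transform import Rotation as R
def cam(n):
    s=read_state(); c=read_camera(n)
    K=np.array(c["intrinsics"],float);D=np.array(c["D"],float)
    if n=="wrist":
        T=np.eye(4);T[:3,:3]=R.from_rotvec(s["orientation"]).as_matrix();T[:3,3]=s["tool_pos"]
        M=T@np.array(c["tool_from_camera"])
        Rw,o=M[:3,:3],M[:3,3]
    else:
        Rc=R.from_rotvec(np.ravel(c["rvec"])).as_matrix();Rw=Rc.T;o=-Rc.T@np.ravel(c["tvec"])
    return dict(img=np.array(c["pixels"]),K=K,D=D,R=Rw,o=o)
def ray(c,uv,z):
    p=cv2.undistortPoints(np.array(uv,float).reshape(-1,1,2),c["K"],c["D"]).reshape(-1,2)
    d=np.c_[p,np.ones(len(p))]@c["R"].T
    return c["o"]+d*((z-c["o"][2])/d[:,2])[:,None]
def proj(c,P):
    Rc=c["R"].T
    return cv2.projectPoints(np.array(P,float).reshape(-1,1,3),cv2.Rodrigues(Rc)[0],-Rc@c["o"],c["K"],c["D"])[0].reshape(-1,2)
E
python3 - <<'E'
from h import *
for n in("scene","top"):
    c=cam(n);cv2.imwrite(f"pics/{n}0.png",c["img"]);print(n,c["o"],c["K"][0,0])
s=read_state();print(s);print(R.from_rotvec(s["orientation"]).as_matrix().round(3))
E
```

```text
scene [ 1.25437291 -0.00871005  1.19335381] 531.531958796959
top [0.4839415  0.04529056 1.01229619] 464.6883240529671
{'t': 0.1, 'q': array([-1.26838603e+00,  1.31104533e-01,  1.48915702e+00,  2.93322059e-05,
        1.52302337e+00, -8.53962326e-02]), 'dq': array([ 4.09456436e-04, -1.75126851e-03, -1.83775103e-03, -1.14673408e-03,
        3.20430639e-05,  1.15491133e-03]), 'joint_torque': array([ 1.29841224e-03, -5.61340499e+01, -4.93095911e+01,  7.70276715e-02,
        2.90929695e-02, -4.88783814e-05]), 'tool_pos': array([ 0.22677348, -0.55493473,  0.21768841]), 'orientation': array([ 2.00939498,  0.39634136, -2.00971064]), 'force': array([0.24409432, 0.83473849, 0.79580525]), 'wrist_torque': array([0.01272534, 0.0305326 , 0.01772572]), 'opening': 0.09289453761952504}
[[-0.     0.378 -0.926]
 [ 0.002 -0.926 -0.378]
 [-1.    -0.002 -0.   ]]
```

View pics/top0.png

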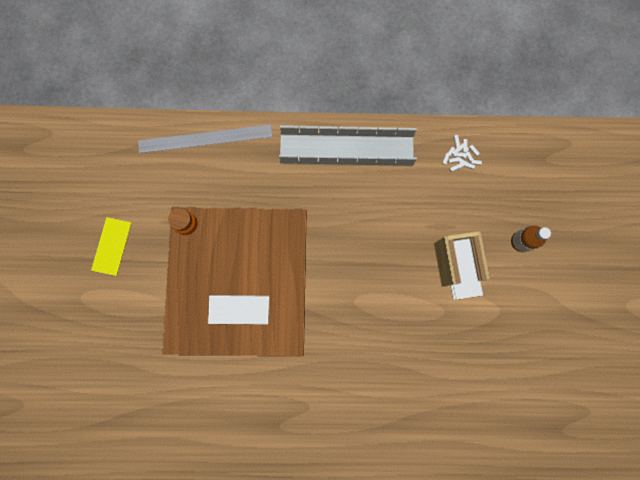

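View pics/scene0.png

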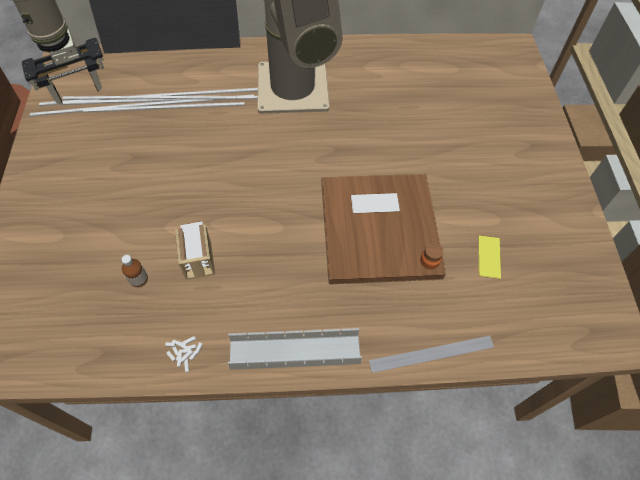

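The top view shows the board at (163–307, 207–355), the white tile on it at (208–269, 296–325), the rack at about (463, 265) opening toward the bottom of the image, the bottle at (530, 238) and the jar at (182, 221). The scene view agrees, with the rack at (194, 250) and the tile at (375, 203).

```bash
cat > loc.py <<'E'
from h import *
def tile(c,z=.068,roi=None,thr=175):
    im=c["img"].astype(int);m=((im.min(2)>thr)&(im.max(2)-im.min(2)<30)).astype(np.uint8)
    if roi:
        k=np.zeros_like(m);k[roi[1]:roi[3],roi[0]:roi[2]]=1;m=m*k
    ct=max(cv2.findContours(m,0,cv2.CHAIN_APPROX_NONE)[0],key=cv2.contourArea)
    P=ray(c,ct.reshape(-1,2),z)[:,:2]
    (x,y),(w,h),a=cv2.minAreaRect((P*1000).astype(np.float32))
    if w<h:a+=90
    return np.array([x,y]).round(1),(round(w,1),round(h,1)),round((a-90+90)%180-90,2)  # angle of long axis from +y
E
python3 - <<'E'
from loc import *
t=cam("top");s=cam("scene")
print("tile",tile(t,roi=(165,230,305,350)),tile(s,roi=(325,180,430,260)))
print("board top",ray(t,[(172,207),(307,209),(304,355),(163,354)],.065).round(4))
print("board scene",ray(s,[(322,178),(427,175),(443,275),(329,280)],.065).round(4))
a=cv2.resize(t["img"][220:310,425:495],None,fx=7,fy=6.6,interpolation=2)
a=cv2.resize(t["img"][220:310,425:495],None,fx=6,fy=6,interpolation=2)
b=cv2.resize(s["img"][210:290,165:225],None,fx=6,fy=6,interpolation=2)
o=np.zeros((540,790,3),np.uint8);o[:540,:420]=a;o[:480,425:785]=b
cv2.imwrite("pics/crop.png",o)
E
```

```text
tile (array([495.3, 199. ]), (53.8, 119.3), 0.75) (array([499.3, 199. ]), (55.0, 118.9), 0.54)
board top [[0.704  0.3446 0.065 ]
 [0.7048 0.0648 0.065 ]
 [0.4074 0.0652 0.065 ]
 [0.4062 0.3439 0.065 ]]
board scene [[0.4138 0.0689 0.065 ]
 [0.4145 0.3494 0.065 ]
 [0.7112 0.341  0.065 ]
 [0.7118 0.0682 0.065 ]]
```

View pics/crop.png

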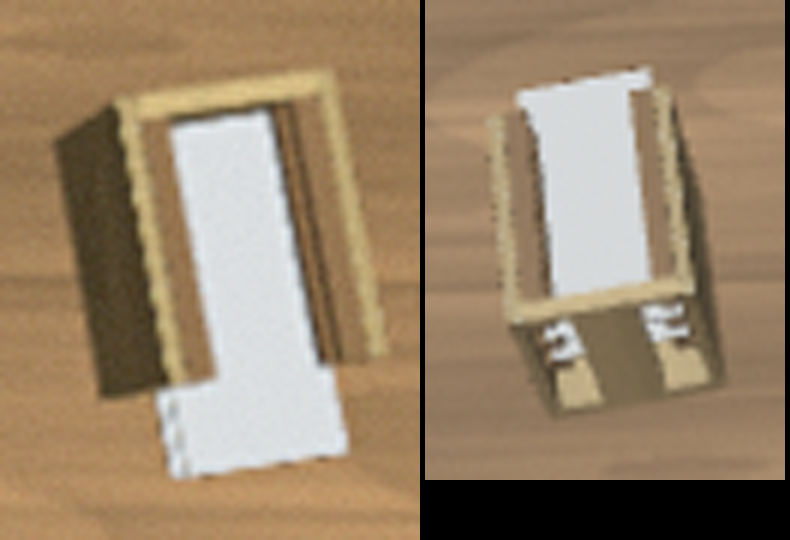

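The crop shows the rack's top rim. In the top view its corners are at (444.5, 236.3), (480.3, 232), (489.2, 278.7) and (453.3, 284.5). In the scene view the front is at (175.5, 229.2) and (205.8, 224.7), and the back is at (178.8, 263) and (209.8, 258.7).

```bash
python3 - <<'E'
from loc import *
t=cam("top");s=cam("scene")
A=ray(t,[(444.5,236.3),(480.3,232),(489.2,278.7),(453.3,284.5)],.086)[:,:2]
B=ray(s,[(209.8,258.7),(178.8,263),(175.5,229.2),(205.8,224.7)],.086)[:,:2]
for P in(A,B):
    f=(P[2]+P[3])/2;b=(P[0]+P[1])/2;d=b-f;w=P[3]-P[2]
    print(P.round(4).tolist(),"front",f.round(4),"depth",np.linalg.norm(d).round(4),"yaw",np.degrees(np.arctan2(d[1],d[0])).round(2),np.degrees(np.arctan2(-w[0],w[1])).round(2),np.linalg.norm(w).round(4))
E
```

```text
[[0.648, -0.2151], [0.6581, -0.2879], [0.5635, -0.3023], [0.5507, -0.2303]] front [ 0.5571 -0.2663] depth 0.0971 yaw 8.74 10.05 0.0731
[[0.6542, -0.2111], [0.6626, -0.284], [0.5687, -0.2993], [0.559, -0.2255]] front [ 0.5638 -0.2624] depth 0.0957 yaw 8.91 7.47 0.0745
```

Call:
apply_moves(
  series=[
    {"jaw":-1,"linear":[0,-0.5,-0.45],"roll":-0.3},
    {"jaw":-1,"linear":[0,-0.99,-0.89],"roll":-1},
    {"jaw":-1,"linear":[0,-0.99,-0.89],"roll":-1},
    {"jaw":-1,"linear":[0,-0.99,-0.89],"roll":-1},
    {"jaw":-1,"linear":[0,-0.99,-0.89],"roll":-1},
    {"jaw":-1,"linear":[0,-0.99,-0.89],"roll":-1},
    {"jaw":-1,"linear":[0,-0.99,-0.89],"roll":-1},
    {"jaw":-1,"linear":[0,-0.99,-0.89],"roll":-1},
    {"jaw":-1,"linear":[0,-0.99,-0.89],"roll":-1},
    {"jaw":-1,"linear":[0,-0.99,-0.89],"roll":-1},
    {"jaw":-1,"linear":[0,-0.99,-0.89],"roll":-1},
    {"jaw":-1,"linear":[0,-0.99,-0.89],"roll":-1},
    {"jaw":-1,"linear":[0,-0.99,-0.89],"roll":-1},
    {"jaw":-1,"linear":[0,-0.99,-0.89],"roll":-1},
    {"jaw":-1,"linear":[0,-0.99,-0.89],"roll":-1},
    {"jaw":-1,"linear":[0,-0.99,-0.89],"roll":-1},
    {"jaw":-1,"linear":[0,-0.99,-0.89],"roll":-1},
    {"jaw":-1,"linear":[0,-0.99,-0.89],"roll":-1},
  ],
)

```text
t: 2.55
tool_pos: [0.4967, 0.1959, 0.219]
orientation: [1.678, 0.821, -1.676]
force: [0.1, -0.6, -0.6]
opening: 0.0931
```

Call:
apply_moves(
  series=[
    {"jaw":1,"linear":[0,0,0],"roll":-0.5},
    {"jaw":1,"linear":[0,0,0],"roll":-1},
    {"jaw":1,"linear":[0,0,0],"roll":-1},
    {"jaw":1,"linear":[0,0,0],"roll":-1},
    {"jaw":1,"linear":[0,0,0],"roll":-1},
  ],
  force=10,
)

```text
t: 3.18
tool_pos: [0.4967, 0.1957, 0.219]
orientation: [1.313, 1.14, -1.311]
force: [0.4, 0.4, -0.9]
opening: 0.0476
```

Call:
apply_moves(
  series=[
    {"jaw":1,"linear":[0,0,0],"roll":-0.26},
    {"jaw":1,"linear":[0,0,0],"roll":-0.26},
    {"jaw":1,"linear":[0,0,0],"roll":-0.26},
  ],
)

```text
t: 3.55
tool_pos: [0.4967, 0.1957, 0.219]
orientation: [1.216, 1.205, -1.215]
force: [-1.5, -0.3, -0.2]
opening: 0.0174
```

```bash
python3 - <<'E'
from loc import *
st=read_state();print(st["tool_pos"],st["force"],st["opening"],R.from_rotvec(st["orientation"]).as_matrix().round(4).tolist(),st["q"].round(2))
c=cam("wrist");cv2.imwrite("pics/w1.png",c["img"])
print(c["o"],tile(c), proj(c,[st["tool_pos"]]))
E
```

```text
[0.49673563 0.19569241 0.21904351] [-1.45275964 -0.26504417 -0.24731303] 0.017406264892284914 [[0.0005, 1.0, -0.0082], [0.0008, -0.0082, -1.0], [-1.0, 0.0005, -0.0008]] [ 0.28 -0.05  1.67  0.    1.52  0.29]
[0.49801969 0.27338141 0.38614527] (array([497.2, 199.7]), (55.5, 119.6), 0.34) [[317.90329683 294.7085981 ]]
```

View pics/w1.png

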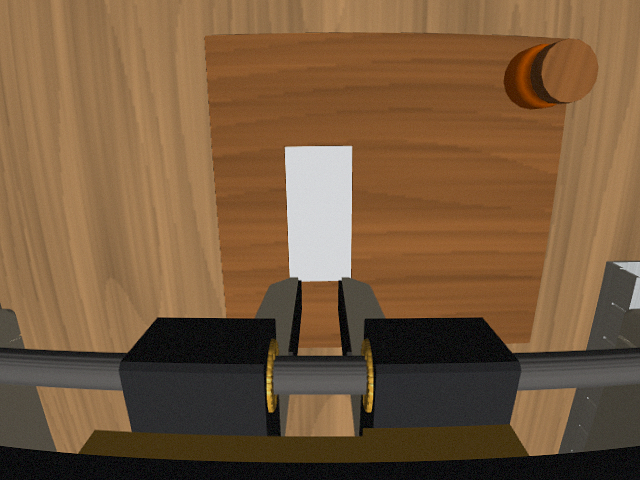

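The wrist view, with image right as +x and up as +y, shows the tile at (286–352, 146–281), the jar at upper right, and the board's near-right corner at about (529, 343). The tile centre comes out at (497.2, 199.7), which matches the average of the two fixed cameras. Next I lower to just above the tile.

```bash
python3 - <<'E'
from loc import *
c=cam("wrist");print(ray(c,[(529,343),(565,110),(205,37)],.065))
E
```

```text
[[0.70714856 0.06748315 0.065     ]
 [0.70633396 0.29044433 0.065     ]
 [0.40805616 0.34578597 0.065     ]]
```

Call:
apply_moves(
  series=[
    {"jaw":1,"linear":[0.08,0,0],"roll":0},
    {"jaw":1,"linear":[0.16,0,-0.007],"roll":0},
    {"jaw":1,"linear":[0.235,0,-0.007],"roll":0},
    {"jaw":1,"linear":[0.235,0,-0.007],"roll":0},
    {"jaw":1,"linear":[0.235,0,-0.007],"roll":0},
  ],
)

```text
t: 4.28
tool_pos: [0.4978, 0.2003, 0.0799]
orientation: [1.217, 1.205, -1.213]
force: [1.0, 0.2, 0.4]
opening: 0.0006
```

Call:
apply_moves(
  series=[
    {"jaw":1,"linear":[0.015,0,0],"roll":0},
    {"jaw":1,"linear":[0.0175,0,0],"roll":0},
    {"jaw":1,"linear":[0.0175,0,0],"roll":0},
    {"jaw":1,"linear":[0.0175,0,0],"roll":0},
  ],
)

```text
t: 4.78
tool_pos: [0.498, 0.2004, 0.0697]
orientation: [1.217, 1.205, -1.212]
force: [-1.0, -0.0, -0.4]
opening: 0.0003
```

Call:
apply_moves(
  series=[
    {"jaw":1,"linear":[0.0015,0,0],"roll":0},
    {"jaw":1,"linear":[0.0015,0,0],"roll":0},
    {"jaw":1,"linear":[0.0015,0,0],"roll":0},
  ],
)

```text
t: 5.15
tool_pos: [0.498, 0.2004, 0.0688]
orientation: [1.217, 1.205, -1.212]
force: [-0.8, -0.0, -0.2]
opening: 0.0003
```

Call:
apply_moves(
  series=[
    {"jaw":1,"linear":[0.0013,0,0],"roll":0},
    {"jaw":1,"linear":[0.0013,0,0],"roll":0},
    {"jaw":1,"linear":[0.0013,0,0],"roll":0},
  ],
)

```text
t: 5.52
tool_pos: [0.4982, 0.2005, 0.0683]
orientation: [1.217, 1.205, -1.212]
force: [-1.1, -0.1, 3.6]
opening: 0.0004
```

Call:
apply_moves(
  series=[
    {"jaw":1,"linear":[0.0005,0,0],"roll":0},
    {"jaw":1,"linear":[0.0005,0,0],"roll":0},
    {"jaw":1,"linear":[0.0005,0,0],"roll":0},
  ],
)

```text
t: 5.9
tool_pos: [0.4984, 0.2005, 0.0683]
orientation: [1.217, 1.204, -1.212]
force: [-1.4, -0.5, 5.2]
opening: 0.0001
```

Call:
apply_moves(
  series=[
    {"jaw":1,"linear":[0.0006,0,0.007],"roll":0},
    {"jaw":1,"linear":[0.0006,0,0.014],"roll":0},
    {"jaw":1,"linear":[0.0006,0,0.021],"roll":0},
    {"jaw":1,"linear":[0.0006,0,0.028],"roll":0},
    {"jaw":1,"linear":[0.0006,0,0.034],"roll":0},
  ],
)

```text
t: 6.52
tool_pos: [0.4987, 0.1799, 0.0683]
orientation: [1.218, 1.204, -1.211]
force: [0.6, 0.9, 5.2]
opening: 0.0003
```

```bash
python3 - <<'E'
from loc import *
st=read_state();print(st["tool_pos"],st["force"])
for n in("top","scene"):
    c=cam(n);cv2.imwrite(f"pics/{n}1.png",c["img"])
    if n=="scene":print(tile(c,roi=(325,180,430,260)))
c=cam("wrist");cv2.imwrite("pics/w2.png",c["img"]);print(tile(c))
E
```

```text
[0.49865416 0.1799482  0.06830734] [0.57351458 0.88048864 5.18481194]
(array([499.6, 140.2]), (44.0, 52.3), 87.7)
(array([497.6, 202.7]), (56.0, 71.6), 0.24)
```

Call:
apply_moves(
  series=[
    {"jaw":1,"linear":[0.0006,0,0.008],"roll":0},
    {"jaw":1,"linear":[0.0006,0,0.016],"roll":0},
    {"jaw":1,"linear":[0.0006,0,0.024],"roll":0},
    {"jaw":1,"linear":[0.0006,0,0.032],"roll":0},
    {"jaw":1,"linear":[0.0006,0,0.04],"roll":0},
    {"jaw":1,"linear":[0.0006,0,0.048],"roll":0},
    {"jaw":1,"linear":[0.0006,0,0.056],"roll":0},
    {"jaw":1,"linear":[0.0006,0,0.064],"roll":0},
  ],
)

```text
t: 7.68
tool_pos: [0.4988, 0.141, 0.0683]
orientation: [1.219, 1.203, -1.21]
force: [0.2, 1.5, 6.1]
opening: 0.0003
```

Call:
apply_moves(
  series=[
    {"jaw":1,"linear":[0.0005,0,0.008],"roll":0},
    {"jaw":1,"linear":[0.0005,0,0.016],"roll":0},
    {"jaw":1,"linear":[0.0005,0,0.024],"roll":0},
    {"jaw":1,"linear":[0.0005,0,0.032],"roll":0},
    {"jaw":1,"linear":[0.0005,0,0.04],"roll":0},
    {"jaw":1,"linear":[0.0005,0,0.048],"roll":0},
    {"jaw":1,"linear":[0.0005,0,0.056],"roll":0},
    {"jaw":1,"linear":[0.0005,0,0.064],"roll":0},
    {"jaw":1,"linear":[0.0005,0,0.072],"roll":0},
    {"jaw":1,"linear":[0.0005,0,0.072],"roll":0},
  ],
)

```text
t: 8.93
tool_pos: [0.4988, 0.0971, 0.0683]
orientation: [1.22, 1.202, -1.21]
force: [-0.1, -0.1, 6.4]
opening: 0.0008
```

Call:
apply_moves(
  series=[
    {"jaw":0.8,"linear":[-0.05,0,0],"roll":0},
    {"jaw":0.2,"linear":[-0.15,0,0],"roll":0},
    {"jaw":-0.5,"linear":[-0.25,0,0],"roll":0},
    {"jaw":-0.8,"linear":[-0.25,0,0],"roll":0},
    {"jaw":-1,"linear":[-0.25,0,0],"roll":0},
  ],
)

```text
t: 9.55
tool_pos: [0.4975, 0.0966, 0.2173]
orientation: [1.219, 1.202, -1.211]
force: [-0.2, -0.4, -1.0]
opening: 0.0446
```

```bash
python3 - <<'E'
from loc import *
st=read_state();print(st["tool_pos"],st["force"],st["opening"],R.from_rotvec(st["orientation"]).as_matrix().round(4).tolist())
c=cam("scene");print(tile(c,roi=(300,180,430,260)))
c=cam("top");print(tile(c,roi=(165,230,350,350)))
c=cam("wrist");cv2.imwrite("pics/w3.png",c["img"]);print(tile(c))
E
```

```text
[0.49748243 0.09655933 0.21730181] [-0.21671203 -0.42768922 -1.04894776] 0.04462744013743425 [[0.005, 0.9999, -0.0088], [0.0012, -0.0088, -1.0], [-1.0, 0.005, -0.0013]]
(array([500.1,  95.9]), (55.0, 118.9), 0.22)
(array([482.3,  54.6]), (19.8, 0.0), -88.98)
(array([497.8,  96.1]), (55.5, 119.9), 0.25)
```

View pics/w3.png

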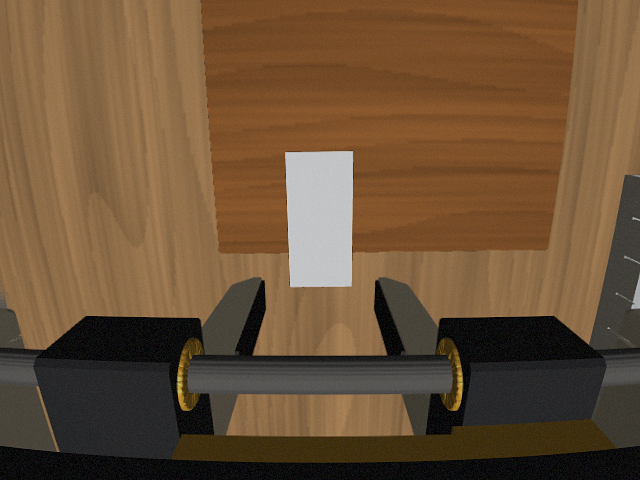

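The wrist view shows the tile at (286–352, 152–287), crossing the board edge at row ~251. It overhangs about 31 mm and is straight. Next I grip the overhanging end, with the fingertips about 12 mm below the tile.

Call:
apply_moves(
  series=[
    {"jaw":-1,"linear":[0,0,0.04],"roll":-0.025},
    {"jaw":-1,"linear":[0,0,0.0775],"roll":-0.025},
    {"jaw":-1,"linear":[0.05,0,0.0775],"roll":-0.025},
    {"jaw":-1,"linear":[0.12,0,0.0775],"roll":-0.025},
    {"jaw":-1,"linear":[0.18,0,0.0775],"roll":-0.025},
    {"jaw":-1,"linear":[0.18,0,0.0775],"roll":-0.025},
  ],
)

```text
t: 10.45
tool_pos: [0.4925, 0.0502, 0.1032]
orientation: [1.203, 1.217, -1.211]
force: [0.5, 1.1, 0.3]
opening: 0.0927
```

```bash
python3 - <<'E'
from loc import *
st=read_state();print(st["tool_pos"],st["force"],st["opening"],R.from_rotvec(st["orientation"]).as_matrix().round(4).tolist())
c=cam("wrist");cv2.imwrite("pics/w4.png",c["img"]);print(tile(c))
E
```

```text
[0.49253054 0.05019891 0.10323373] [0.544549   1.0940614  0.31201993] 0.09271629892108196 [[-0.0072, 1.0, 0.0043], [0.0011, 0.0043, -1.0], [-1.0, -0.0072, -0.0011]]
(array([508. ,  36.9]), (0.0, 0.0), -90.0)
```

Call:
apply_moves(
  series=[
    {"jaw":-1,"linear":[0.0,0.0098,0],"roll":0},
    {"jaw":-1,"linear":[0.03,0.0098,0],"roll":0},
    {"jaw":-1,"linear":[0.05,0.0098,0],"roll":0},
    {"jaw":-1,"linear":[0.05,0.0098,0],"roll":0},
  ],
)

```text
t: 11.0
tool_pos: [0.4989, 0.0503, 0.0742]
orientation: [1.204, 1.216, -1.21]
force: [-0.5, 1.0, 0.7]
opening: 0.0925
```

```bash
python3 - <<'E'
from loc import *
st=read_state();print(st["tool_pos"],st["force"],st["opening"],R.from_rotvec(st["orientation"]).as_matrix().round(4).tolist(),st["dq"].round(3))
c=cam("wrist");cv2.imwrite("pics/w4.png",c["img"]);print(tile(c,thr=120))
E
```

```text
[0.49892181 0.05029438 0.07420937] [-0.48120385  1.02193085  0.67560529] 0.09250724041926123 [[-0.006, 1.0, 0.0044], [0.001, 0.0044, -1.0], [-1.0, -0.006, -0.0011]] [ 0.001 -0.016 -0.021  0.001  0.014  0.   ]
(array([497.8,  96.1]), (56.1, 120.1), 0.19)
```

View pics/w4.png

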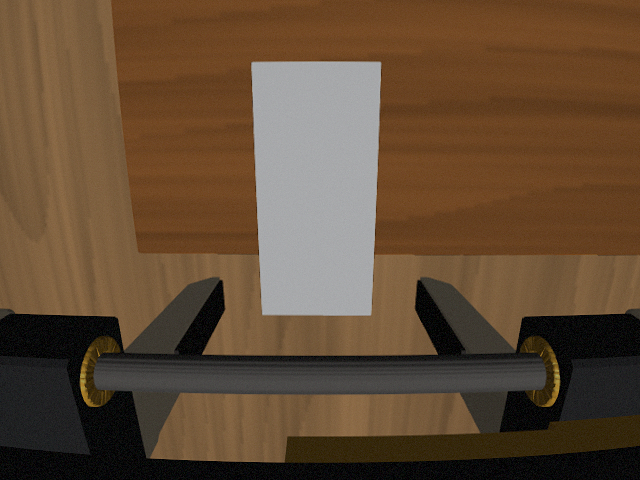

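The fingers straddle the tile's end: pads at columns 220 and 418, tile at 261–373 and centred. I lower the last 21 mm and close.

Call:
apply_moves(
  series=[
    {"jaw":-1,"linear":[0.015,-0.0015,0],"roll":0},
    {"jaw":-1,"linear":[0.035,-0.0015,0],"roll":0},
    {"jaw":-1,"linear":[0.035,-0.0015,0],"roll":0},
    {"jaw":-0.1,"linear":[0.035,-0.0015,0],"roll":0},
    {"jaw":0.1,"linear":[0.035,-0.0015,0],"roll":0},
    {"jaw":0.5,"linear":[0.035,-0.0015,0],"roll":0},
    {"jaw":1,"linear":[0.035,-0.0015,0],"roll":0},
    {"jaw":1,"linear":[0.035,-0.0015,0],"roll":0},
    {"jaw":1,"linear":[0.035,-0.0015,0],"roll":0},
    {"jaw":1,"linear":[0.035,-0.0015,0],"roll":0},
  ],
  force=20,
)

```text
t: 12.3
tool_pos: [0.4987, 0.0503, 0.0542]
orientation: [1.205, 1.215, -1.209]
force: [-0.5, -0.1, 0.5]
opening: 0.0556
```

Call:
apply_moves(
  series=[
    {"jaw":1,"linear":[0,0,0],"roll":0},
    {"jaw":1,"linear":[0,0,0],"roll":0},
  ],
  force=35,
)

```text
t: 12.55
tool_pos: [0.4986, 0.0503, 0.0542]
orientation: [1.205, 1.215, -1.209]
force: [0.1, -0.7, 0.3]
opening: 0.0549
```

Call:
apply_moves(
  series=[
    {"jaw":1,"linear":[-0.005,0,0],"roll":0},
    {"jaw":1,"linear":[-0.01,0,0],"roll":0},
    {"jaw":1,"linear":[-0.025,0,0],"roll":0},
    {"jaw":1,"linear":[-0.05,0,0],"roll":0},
    {"jaw":1,"linear":[-0.08,0,0],"roll":0},
    {"jaw":1,"linear":[-0.1,0,0],"roll":0},
    {"jaw":1,"linear":[-0.1,0,0],"roll":0},
  ],
)

```text
t: 13.42
tool_pos: [0.5001, 0.0502, 0.116]
orientation: [1.206, 1.213, -1.206]
force: [-0.3, -0.4, -0.4]
opening: 0.0546
```

```bash
cat > held.py <<'E'
from loc import *
st=read_state();print(st["t"],st["tool_pos"],st["force"],st["opening"],R.from_rotvec(st["orientation"]).as_matrix().round(4).tolist())
c=cam("wrist");cv2.imwrite("pics/w5.png",c["img"])
im=c["img"].astype(int);m=((im.min(2)>110)&(im.max(2)-im.min(2)<30)).astype(np.uint8);m[330:]=0
ct=[k for k in cv2.findContours(m,0,2)[0] if 180<cv2.boundingRect(k)[0]+cv2.boundingRect(k)[2]/2<460]
ct=max(ct,key=cv2.contourArea);q=cv2.approxPolyDP(ct,6,True).reshape(-1,2);print(q.tolist())
zz=st["tool_pos"][2]+.0108+.003;P=ray(c,q,zz);print(((P-st["tool_pos"])@R.from_rotvec(st["orientation"]).as_matrix()*1000).round(1).tolist())
E
python3 held.py
```

```text
13.425 [0.5001455  0.05024787 0.11601678] [-0.27130958 -0.35683148 -0.42929821] 0.05463357478128187 [[-0.0013, 1.0, 0.0044], [0.0011, 0.0044, -1.0], [-1.0, -0.0013, -0.0011]]
[[387, 51], [242, 55], [259, 329], [381, 327]]
[[-13.7, 26.4, -106.5], [-13.7, -28.7, -105.2], [-13.8, -27.1, 10.9], [-13.8, 29.0, 9.9]]
```

View pics/w5.png

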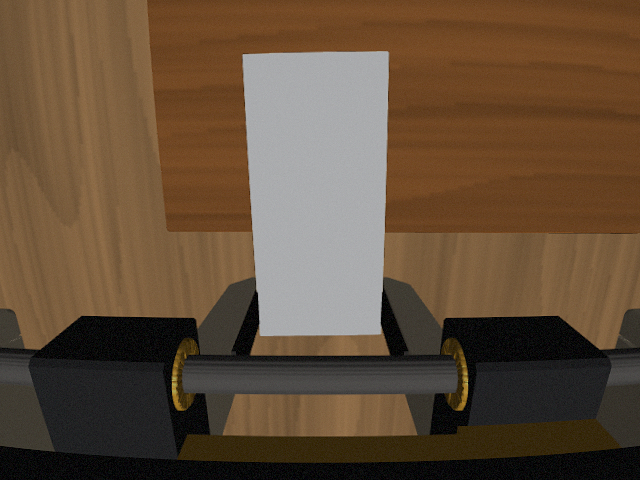

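The tile is held firmly and nearly level, with its far corners at (243, 55) and (387, 51) and its near edge at row ~334. Next I carry it to in front of the rack, turning on the way.

Call:
apply_moves(
  series=[
    {"jaw":1,"linear":[-0.04,0,0.02],"roll":0.1},
    {"jaw":1,"linear":[-0.083,-0.01,0.06],"roll":0.2},
    {"jaw":1,"linear":[-0.083,-0.02,0.1],"roll":0.3},
    {"jaw":1,"linear":[-0.083,-0.032,0.145],"roll":0.4},
    {"jaw":1,"linear":[-0.083,-0.042,0.19],"roll":0.5},
    {"jaw":1,"linear":[-0.083,-0.052,0.235],"roll":0.6},
    {"jaw":1,"linear":[-0.083,-0.062,0.28],"roll":0.7},
    {"jaw":1,"linear":[-0.083,-0.072,0.325],"roll":0.8},
    {"jaw":1,"linear":[-0.083,-0.082,0.37],"roll":0.9},
    {"jaw":1,"linear":[-0.083,-0.092,0.415],"roll":1},
    {"jaw":1,"linear":[-0.083,-0.102,0.46],"roll":1},
    {"jaw":1,"linear":[-0.083,-0.112,0.505],"roll":1},
    {"jaw":1,"linear":[-0.083,-0.12,0.54],"roll":1},
    {"jaw":1,"linear":[-0.083,-0.123,0.558],"roll":1},
    {"jaw":1,"linear":[-0.083,-0.123,0.558],"roll":1},
  ],
)

```text
t: 15.35
tool_pos: [0.4269, -0.285, 0.164]
orientation: [1.58, 0.92, -1.584]
force: [-0.4, -0.5, 0.2]
opening: 0.0549
```

Call:
apply_moves(
  series=[
    {"jaw":1,"linear":[0,0,0],"roll":0.15},
    {"jaw":1,"linear":[0,0,0],"roll":0.3},
    {"jaw":1,"linear":[0,0,0],"roll":0.5},
    {"jaw":1,"linear":[0,0,0],"roll":0.7},
    {"jaw":1,"linear":[0,0,0],"roll":0.85},
    {"jaw":1,"linear":[0,0,0],"roll":1},
    {"jaw":1,"linear":[0,0,0],"roll":1},
  ],
)

```text
t: 16.23
tool_pos: [0.4272, -0.2841, 0.1638]
orientation: [1.922, 0.524, -1.928]
force: [0.0, -0.4, -0.2]
opening: 0.0544
```

Call:
apply_moves(
  series=[
    {"jaw":1,"linear":[0,0,0],"roll":0.15},
    {"jaw":1,"linear":[0,0,0],"roll":0.3},
    {"jaw":1,"linear":[0,0,0],"roll":0.5},
    {"jaw":1,"linear":[0,0,0],"roll":0.7},
    {"jaw":1,"linear":[0,0,0],"roll":0.75},
    {"jaw":1,"linear":[0,0,0],"roll":0.75},
    {"jaw":1,"linear":[0,0,0],"roll":0.75},
  ],
)

```text
t: 17.1
tool_pos: [0.4272, -0.2839, 0.1638]
orientation: [2.147, 0.151, -2.155]
force: [-0.0, -0.2, -0.5]
opening: 0.0551
```

```bash
sed -i 's/w5.png/w6.png/' held.py; python3 held.py
```

```text
17.1 [ 0.42720839 -0.28393821  0.16380084] [-0.04750236 -0.21653447 -0.53601056] 0.055063776698203525 [[-0.0039, 0.1373, -0.9905], [0.0023, -0.9905, -0.1373], [-1.0, -0.0028, 0.0035]]
[[287, 0], [288, 41], [280, 52], [243, 54], [259, 329], [380, 329], [388, 52], [362, 52], [361, 41], [351, 40], [351, 0]]
[[-14.2, -12.3, -124.6], [-14.2, -12.2, -110.2], [-14.1, -15.3, -106.3], [-14.1, -29.3, -105.8], [-13.7, -28.2, 10.6], [-13.8, 27.4, 10.5], [-14.2, 25.5, -106.4], [-14.2, 15.7, -106.3], [-14.2, 15.2, -110.2], [-14.2, 11.5, -110.6], [-14.3, 11.2, -124.6]]
```

View pics/w6.png

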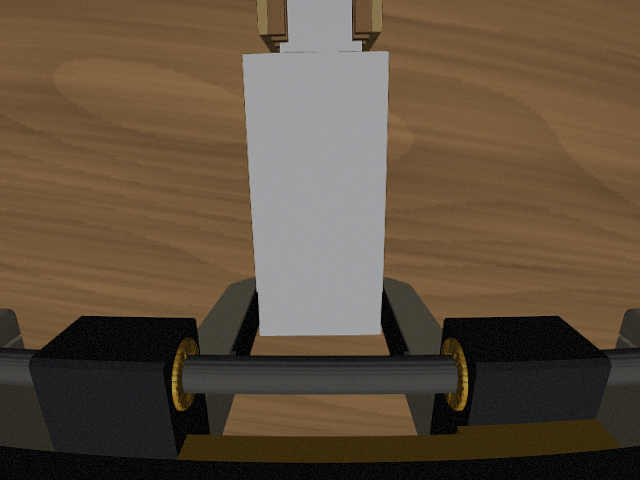

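The wrist view shows the rack's mouth at the top, with wall fronts at about (258, 38) and (381, 38), and the held tile directly in line below it. I back off and lower to slot height to measure the alignment.

Call:
apply_moves(
  series=[
    {"jaw":1,"linear":[0,0,0.04],"roll":0},
    {"jaw":1,"linear":[0.02,0,0.08],"roll":0},
    {"jaw":1,"linear":[0.07,0,0.117],"roll":0},
    {"jaw":1,"linear":[0.12,0,0.117],"roll":0},
    {"jaw":1,"linear":[0.15,0,0.117],"roll":0},
    {"jaw":1,"linear":[0.166,0,0.117],"roll":0},
    {"jaw":1,"linear":[0.166,0,0.117],"roll":0},
    {"jaw":1,"linear":[0.166,0,0.117],"roll":0},
  ],
)

```text
t: 18.15
tool_pos: [0.358, -0.2939, 0.0655]
orientation: [2.148, 0.15, -2.154]
force: [-0.2, -0.3, -0.6]
opening: 0.0553
```

```bash
sed -i 's/w6.png/w7.png/' held.py; python3 held.py; python3 - <<'E'
import cv2
i=cv2.imread("pics/w7.png");cv2.imwrite("pics/w7c.png",cv2.resize(i[0:200,200:450],None,fx=3,fy=3,interpolation=2))
E
```

```text
18.15 [ 0.35801562 -0.29390441  0.06547125] [-0.2190914  -0.27914401 -0.57390245] 0.05526167769681437 [[-0.0028, 0.1373, -0.9905], [0.0012, -0.9905, -0.1373], [-1.0, -0.0016, 0.0026]]
[[387, 51], [243, 54], [259, 329], [380, 329]]
[[-14.1, 25.2, -106.8], [-14.0, -29.4, -105.8], [-13.7, -28.2, 10.6], [-13.8, 27.4, 10.5]]
```

View pics/w7c.png

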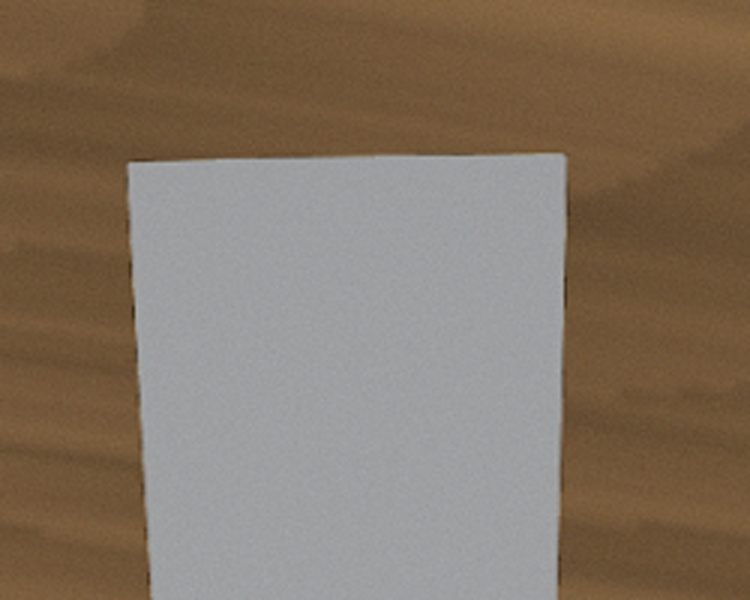

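The crop shows only the held tile, with far corners at (243, 54) and (387, 51); the rack is out of view. I move in close to the mouth to see both.

Call:
apply_moves(
  series=[
    {"jaw":1,"linear":[0.003,0.001,-0.03],"roll":0},
    {"jaw":1,"linear":[0.003,0.002,-0.06],"roll":0},
    {"jaw":1,"linear":[0.003,0.003,-0.09],"roll":0},
    {"jaw":1,"linear":[0.003,0.003,-0.12],"roll":0},
    {"jaw":1,"linear":[0.003,0.003,-0.14],"roll":0},
    {"jaw":1,"linear":[0.003,0.003,-0.148],"roll":0},
    {"jaw":1,"linear":[0.003,0.003,-0.148],"roll":0},
    {"jaw":1,"linear":[0.003,0.003,-0.148],"roll":0},
  ],
)

```text
t: 19.2
tool_pos: [0.4458, -0.2836, 0.0634]
orientation: [2.148, 0.15, -2.154]
force: [0.3, 0.6, 0.3]
opening: 0.0547
```

```bash
sed -i 's/w7.png/w8.png/' held.py; python3 held.py; python3 - <<'E'
import cv2
i=cv2.imread("pics/w8.png");cv2.imwrite("pics/w8c.png",cv2.resize(i[0:120,220:420],None,fx=4,fy=4,interpolation=2))
E
```

```text
19.2 [ 0.44577882 -0.28355564  0.06338208] [0.29068821 0.62648211 0.2848073 ] 0.054661245889356336 [[-0.003, 0.137, -0.9906], [0.0012, -0.9906, -0.137], [-1.0, -0.0016, 0.0029]]
[[261, 0], [263, 37], [251, 38], [252, 53], [242, 55], [259, 329], [380, 329], [388, 52], [379, 50], [379, 35], [364, 34], [364, 0]]
[[-14.1, -22.0, -124.8], [-14.1, -21.6, -111.8], [-14.1, -26.1, -111.5], [-14.1, -25.9, -106.1], [-14.1, -29.7, -105.5], [-13.7, -28.2, 10.6], [-13.8, 27.4, 10.5], [-14.1, 25.5, -106.5], [-14.1, 22.1, -107.1], [-14.2, 21.9, -112.5], [-14.1, 16.3, -112.8], [-14.2, 16.1, -124.7]]
```

View pics/w8c.png

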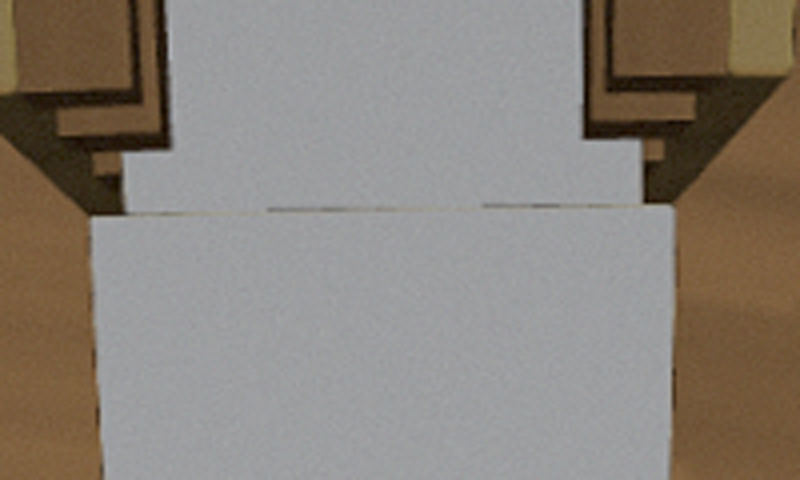

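The crop shows the mouth just ahead of the tile. The wall-top inner edges are at full-image columns 223.8 and 402.5, and the roof fronts are at (253, 23) and (372, 19.5). The tile's far edge runs (243, 54) to (388, 51).

```bash
python3 - <<'E'
from loc import *
st=read_state();c=cam("wrist");M=R.from_rotvec(st["orientation"]).as_matrix()
f=lambda uv,z:((ray(c,uv,z)-st["tool_pos"])@M*1000).round(1)[:,1:].tolist()
print("roof front corners & wall inner",f([(253,23.3),(372,19.5),(224,23.5),(402.5,18.8),(417.5,18.5),(223.5,3),(402.8,3)],.086))
print("roof inner edges far/near",f([(253,23),(252.3,2),(372,19),(373,2)],.086))
im=c["img"].astype(int)
for r in (4,10,16): print(r,[(x,int(im[r,x].min()),int(im[r,x].max()-im[r,x].min())) for x in list(range(222,226))+list(range(250,256))+list(range(369,375))+list(range(401,405))])
E
```

```text
roof front corners & wall inner [[-23.8, -114.5], [18.1, -115.6], [-34.1, -114.6], [28.8, -116.0], [34.1, -116.3], [-34.0, -121.4], [28.7, -121.3]]
roof inner edges far/near [[-23.8, -114.6], [-23.8, -121.5], [18.1, -115.8], [18.3, -121.4]]
4 [(222, 75, 68), (223, 47, 47), (224, 49, 52), (225, 54, 51), (250, 58, 56), (251, 44, 52), (252, 31, 31), (253, 2, 31), (254, 35, 39), (255, 49, 53), (369, 51, 53), (370, 50, 49), (371, 18, 28), (372, 18, 17), (373, 45, 45), (374, 56, 52), (401, 55, 58), (402, 66, 58), (403, 71, 62), (404, 76, 59)]
10 [(222, 75, 58), (223, 63, 58), (224, 47, 53), (225, 55, 49), (250, 58, 51), (251, 52, 63), (252, 36, 44), (253, 8, 29), (254, 32, 34), (255, 53, 51), (369, 54, 52), (370, 52, 47), (371, 25, 29), (372, 12, 20), (373, 47, 52), (374, 51, 54), (401, 54, 57), (402, 69, 64), (403, 72, 62), (404, 78, 56)]
16 [(222, 72, 64), (223, 62, 59), (224, 50, 48), (225, 51, 54), (250, 54, 56), (251, 55, 56), (252, 39, 36), (253, 12, 28), (254, 8, 24), (255, 51, 54), (369, 49, 57), (370, 46, 50), (371, 28, 27), (372, 11, 19), (373, 39, 56), (374, 56, 51), (401, 53, 50), (402, 68, 65), (403, 68, 61), (404, 74, 61)]
```

Rack and tile agree to within 0.5 mm and 0.3°. I insert in stages and watch the force.

Call:
apply_moves(
  series=[
    {"jaw":1,"linear":[0,0,-0.01],"roll":-0.01},
    {"jaw":1,"linear":[0,0,-0.02],"roll":-0.01},
    {"jaw":1,"linear":[0,-0.001,-0.03],"roll":-0.01},
    {"jaw":1,"linear":[0,-0.001,-0.04],"roll":-0.01},
    {"jaw":1,"linear":[0,-0.001,-0.05],"roll":-0.01},
    {"jaw":1,"linear":[0,-0.001,-0.05],"roll":-0.01},
    {"jaw":1,"linear":[0,-0.001,-0.05],"roll":-0.01},
  ],
)

```text
t: 20.18
tool_pos: [0.4753, -0.2789, 0.0633]
orientation: [2.145, 0.155, -2.151]
force: [-0.5, -0.3, -0.6]
opening: 0.0548
```

```bash
sed -i 's/w8.png/w9.png/' held.py; python3 held.py; python3 - <<'E'
import cv2
i=cv2.imread("pics/w9.png");cv2.imwrite("pics/w9c.png",cv2.resize(i[0:300,200:440],None,fx=2,fy=2,interpolation=2))
E
```

```text
20.175 [ 0.47534782 -0.27887091  0.06330199] [-0.51245526 -0.33885724 -0.58628974] 0.054824971248221596 [[-0.0031, 0.1421, -0.9899], [0.0012, -0.9899, -0.1421], [-1.0, -0.0017, 0.0029]]
[[263, 0], [261, 109], [246, 111], [259, 329], [380, 329], [387, 108], [370, 107], [366, 0]]
[[-14.1, -21.2, -124.8], [-14.0, -23.2, -85.5], [-14.0, -29.1, -84.8], [-13.7, -28.2, 10.6], [-13.8, 27.4, 10.5], [-14.1, 25.9, -85.9], [-14.1, 19.3, -86.2], [-14.2, 16.8, -124.7]]
```

View pics/w9c.png

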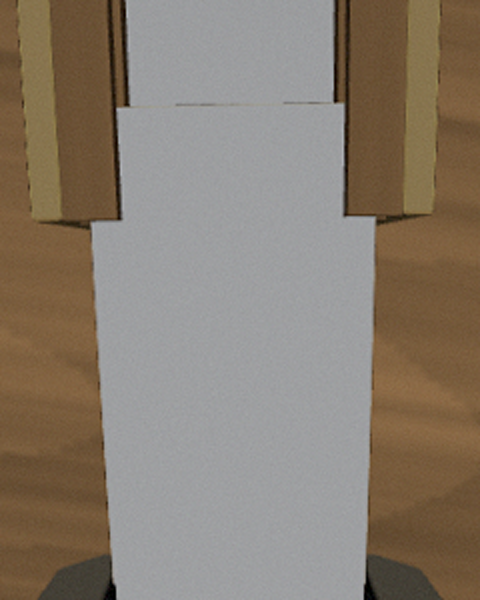

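The tile is in the slot under the roof rails. Its wall gaps are balanced: roof front at row ~108 left and right, tile edges at columns 246 and 387. I continue toward the stop.

Call:
apply_moves(
  series=[
    {"jaw":1,"linear":[0,0,-0.012],"roll":0},
    {"jaw":1,"linear":[0,-0.0005,-0.024],"roll":0},
    {"jaw":1,"linear":[0,-0.0005,-0.036],"roll":0},
    {"jaw":1,"linear":[0,-0.001,-0.048],"roll":0},
    {"jaw":1,"linear":[0,-0.001,-0.06],"roll":0},
    {"jaw":1,"linear":[0,-0.001,-0.06],"roll":0},
  ],
)

```text
t: 20.98
tool_pos: [0.5114, -0.2731, 0.0632]
orientation: [2.145, 0.155, -2.151]
force: [0.6, 0.4, -0.4]
opening: 0.0548
```

Call:
apply_moves(
  series=[
    {"jaw":1,"linear":[0.002,0,-0.01],"roll":0},
    {"jaw":1,"linear":[0.003,-0.0005,-0.02],"roll":0},
    {"jaw":1,"linear":[0.003,-0.0005,-0.03],"roll":0},
    {"jaw":1,"linear":[0.003,-0.0005,-0.04],"roll":0},
    {"jaw":1,"linear":[0.003,-0.0005,-0.04],"roll":0},
  ],
)

```text
t: 21.6
tool_pos: [0.5356, -0.2693, 0.0614]
orientation: [2.145, 0.156, -2.151]
force: [-0.3, -0.0, -0.8]
opening: 0.0552
```

```bash
cat > front.py <<'E'
from loc import *
st=read_state();c=cam("wrist");cv2.imwrite("pics/w10.png",c["img"]);M=R.from_rotvec(st["orientation"]).as_matrix()
im=c["img"].astype(int);m=((im.min(2)>110)&(im.max(2)-im.min(2)<30)).astype(np.uint8);m[330:]=0
ct=[k for k in cv2.findContours(m,0,2)[0] if 180<cv2.boundingRect(k)[0]+cv2.boundingRect(k)[2]/2<460]
q=cv2.approxPolyDP(max(ct,key=cv2.contourArea),5,True).reshape(-1,2)
z=.086
print(st["tool_pos"],st["force"]);
for a,b in zip(q.tolist(),((ray(c,q,z)-st["tool_pos"])@M*1000).round(1)[:,1:].tolist()):print(a,b)
E
python3 front.py
```

```text
[ 0.53555353 -0.2692634   0.06137185] [-0.34043784 -0.01288607 -0.76113285]
[366, 41] [15.9, -108.0]
[270, 43] [-17.7, -107.4]
[258, 54] [-22.0, -103.8]
[269, 259] [-20.6, -27.5]
[265, 269] [-22.4, -23.2]
[255, 269] [-26.5, -23.2]
[259, 329] [-26.2, 4.3]
[380, 329] [25.5, 4.3]
[382, 267] [24.9, -24.1]
[368, 261] [19.1, -26.6]
[372, 52] [18.1, -104.4]
```

Call:
apply_moves(
  series=[
    {"jaw":1,"linear":[0.001,0,-0.005],"roll":0},
    {"jaw":1,"linear":[0.001,0,-0.009],"roll":0},
    {"jaw":1,"linear":[0.001,0,-0.009],"roll":0},
    {"jaw":1,"linear":[0.001,0,-0.009],"roll":0},
  ],
)

```text
t: 22.15
tool_pos: [0.5405, -0.2686, 0.0607]
orientation: [2.144, 0.156, -2.151]
force: [0.7, 0.8, 0.2]
opening: 0.055
```

Call:
apply_moves(
  series=[
    {"jaw":1,"linear":[0,0,-0.0025],"roll":0},
    {"jaw":1,"linear":[0,0,-0.0025],"roll":0},
    {"jaw":1,"linear":[0,0,-0.0025],"roll":0},
  ],
)

```text
t: 22.52
tool_pos: [0.542, -0.2683, 0.0607]
orientation: [2.145, 0.156, -2.151]
force: [0.1, -0.1, -0.3]
opening: 0.0548
```

Call:
apply_moves(
  series=[
    {"jaw":1,"linear":[0,0,-0.001],"roll":0},
    {"jaw":1,"linear":[0,0,-0.0013],"roll":0},
    {"jaw":1,"linear":[0,0,-0.0013],"roll":0},
  ],
)

```text
t: 22.9
tool_pos: [0.5428, -0.2682, 0.0607]
orientation: [2.144, 0.156, -2.151]
force: [0.1, -0.5, 0.2]
opening: 0.0547
```

Call:
apply_moves(
  series=[
    {"jaw":1,"linear":[0,0,-0.001],"roll":0},
    {"jaw":1,"linear":[0,0,-0.001],"roll":0},
    {"jaw":1,"linear":[0,0,-0.001],"roll":0},
  ],
)

```text
t: 23.28
tool_pos: [0.5433, -0.2681, 0.0606]
orientation: [2.144, 0.156, -2.151]
force: [-0.6, -0.2, -1.1]
opening: 0.055
```

Call:
apply_moves(
  series=[
    {"jaw":1,"linear":[0,0,-0.001],"roll":0},
    {"jaw":1,"linear":[0,0,-0.001],"roll":0},
    {"jaw":1,"linear":[0,0,-0.001],"roll":0},
  ],
)

```text
t: 23.65
tool_pos: [0.5433, -0.2681, 0.0603]
orientation: [2.143, 0.156, -2.153]
force: [-4.2, -1.5, -1.0]
opening: 0.0549
```

```bash
python3 front.py
```

```text
[ 0.54332528 -0.26805425  0.06030549] [-4.1523842  -1.47494422 -0.96161978]
[257, 54] [-22.2, -103.6]
[268, 286] [-21.4, -16.2]
[256, 288] [-26.3, -15.3]
[259, 329] [-26.1, 3.7]
[380, 329] [25.3, 3.6]
[382, 286] [25.1, -16.2]
[368, 280] [19.3, -18.9]
[373, 52] [18.3, -104.2]
```

Contact with the stop is at about 4.4 N, and the mouth is 15.9 mm from the TCP, as expected at home. I lower onto the runners, release and lift.

Call:
apply_moves(
  series=[
    {"jaw":1,"linear":[0.0012,0,0],"roll":0},
    {"jaw":1,"linear":[0.0012,0,0],"roll":0},
  ],
)

```text
t: 23.95
tool_pos: [0.5433, -0.268, 0.0595]
orientation: [2.143, 0.156, -2.153]
force: [-3.7, 0.0, -0.1]
opening: 0.0549
```

Call:
apply_moves(
  series=[
    {"jaw":0.2,"linear":[0,0,0],"roll":0},
    {"jaw":0,"linear":[0,0,0],"roll":0},
    {"jaw":-0.5,"linear":[0,0,0],"roll":0},
    {"jaw":-0.5,"linear":[0,0,0],"roll":0},
    {"jaw":-0.5,"linear":[0,0,0],"roll":0},
  ],
)

```text
t: 24.58
tool_pos: [0.5439, -0.268, 0.0599]
orientation: [2.144, 0.156, -2.151]
force: [0.3, 0.1, -0.1]
opening: 0.0693
```

```bash
python3 front.py; python3 -c "
from plant import *
s=read_state();print(s['opening'])"
```

```text
[ 0.543862   -0.26804491  0.05988706] [ 0.28195043  0.09382744 -0.08107678]
[373, 53] [18.2, -103.8]
[257, 55] [-22.1, -103.2]
[268, 287] [-21.3, -15.9]
[257, 289] [-25.9, -15.0]
[259, 329] [-26.0, 3.4]
[380, 329] [25.2, 3.4]
[381, 287] [24.6, -15.9]
[368, 282] [19.3, -18.2]
0.06929959022799179
```

Call:
apply_moves(
  series=[
    {"jaw":-0.5,"linear":[-0.02,0,0],"roll":0},
    {"jaw":-0.5,"linear":[-0.06,0,0],"roll":0},
    {"jaw":-0.5,"linear":[-0.12,0,0.02],"roll":0},
    {"jaw":-0.5,"linear":[-0.18,0,0.06],"roll":0},
    {"jaw":-0.5,"linear":[-0.2,0,0.1],"roll":0},
    {"jaw":-0.5,"linear":[-0.2,0,0.1],"roll":0},
    {"jaw":-0.5,"linear":[-0.2,0,0.1],"roll":0},
  ],
)

```text
t: 25.5
tool_pos: [0.4851, -0.2766, 0.1799]
orientation: [2.144, 0.156, -2.151]
force: [0.0, -0.3, 0.1]
opening: 0.0699
```

```bash
python3 - <<'E'
from loc import *
st=read_state();print(st["tool_pos"],st["force"])
w=cam("wrist");t=cam("top");s=cam("scene")
for n,c in(("wF",w),("tF",t),("sF",s)):cv2.imwrite(f"pics/{n}.png",c["img"])
b=w["img"][0:300,200:440]
a=cv2.resize(s["img"][205:295,150:230],None,fx=5,fy=5,interpolation=2)
o=np.zeros((600,800,3),np.uint8);k=cv2.resize(w["img"][0:340,180:460],None,fx=1.4,fy=1.4,interpolation=2);o[:k.shape[0],:k.shape[1]]=k;o[:450,400:800]=a
cv2.imwrite("pics/final.png",o)
E
```

```text
[ 0.48514701 -0.27659864  0.17987651] [ 0.02904672 -0.26646749  0.06805018]
```

View pics/final.png

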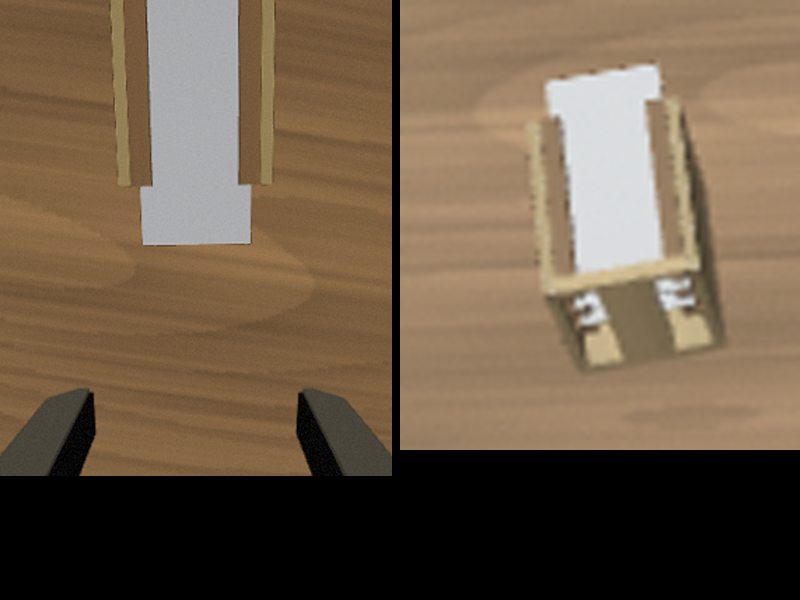

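The tile sits in the top slot, square and covering the lower tiles. Its near edge is at row ~174 in the wrist view and the mouth is at row ~132. One numeric check of the protrusion and of the other items, then I hand in.

```bash
python3 - <<'E'
from loc import *
st=read_state();c=cam("wrist");M=R.from_rotvec(st["orientation"]).as_matrix()
f=lambda uv,z:((ray(c,uv,z)-st["tool_pos"])@M*1000).round(1)[:,1:].tolist()
print("end",f([(282,174.8),(359.5,174.0)],.073),"front",f([(265,132.3),(374.5,131.5)],.086))
for n in("top","scene"):
    a=cv2.imread(f"pics/{n}0.png").astype(int);b=cv2.imread(f"pics/{n[0]}F.png").astype(int)
    m=(abs(a-b).max(2)>60).astype(np.uint8);k=cv2.connectedComponentsWithStats(m)[2]
    print(n,[r.tolist() for r in k[1:] if r[4]>25])
E
```

```text
end [[-27.4, -45.6], [28.6, -46.1]] front [[-36.8, -75.6], [36.5, -76.1]]
top [[453, 237, 33, 58, 234], [461, 241, 174, 239, 16092], [517, 256, 123, 224, 4789], [208, 295, 61, 30, 1738], [594, 381, 46, 99, 2338]]
scene [[22, 0, 114, 104, 2219], [102, 0, 101, 126, 4600], [292, 0, 25, 16, 289], [340, 4, 26, 47, 587], [18, 8, 15, 16, 92], [315, 38, 24, 29, 403], [90, 73, 9, 11, 33], [126, 114, 88, 71, 2269], [351, 193, 49, 20, 857], [179, 218, 23, 8, 93], [183, 232, 3, 28, 30]]
```

Protrusion is 30.0 mm, so the tile is home. The jar, bottle and lower tiles show no change, apart from what the arm or the new tile covers.

```bash
python3 -c "
from plant import *
print(close_job())"
```

```text
the job is handed in; nothing more can be done
None
```

The tile is fully home in the rack's top slot, and I've handed the job in; the close gave no verdict.

- **Slide:** I dragged the tile along the board with the closed fingertips, at about 5–6 N where I read the force. It ended about 31 mm over the right-hand edge.
- **Pick up and insert:** I gripped the overhanging end across its width, carried it to the rack and slid it in. I stopped when it met the back stop at about 4.4 N, then lowered it onto the runners, released it and withdrew.
- **Last checks:** The tile sticks out 30.0 mm from the rack's front, as it should at home, and lies square and centred. Comparing before and after pictures showed no change at the jar or bottle. The new tile now hides most of the lower two, so they are only partly confirmed. The robot was clear of everything at about 25.5 s.
- **Disagreements:** The top and scene cameras differed by 4–7 mm in x on the board, tile and rack. I used their average for coarse moves and the wrist camera for the fine alignment. The arm also drifted about 5 mm sideways on the way down to the grasp, and I corrected it before gripping.

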